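# Scoop the papas criollas into the griddle pan and set it to full heat

### The arm

A 7-joint arm with a two-finger parallel gripper is mounted at the origin on the work surface. World frame = base frame: x ahead of the robot, y to its left, z up, the work surface at z = 0. Lengths are in mm, angles in degrees, forces in N, time in s.
With the tool pointing down it reaches from about 350 to 900 mm from the base axis. Payload 8.1 kg.
Tool frame: the origin (TCP) lies between the finger pads; the fingertips stand 17 mm ahead of it and the grasp point (between the pads) lies 2 mm behind it (ctrl.tip_extent is the distance from the TCP to the fingertips, in mm); z points along the fingers, y is the line along which they close (so a half turn about z gives the same grasp; the last joint's range is limited). The gripper opens to 92 mm and grips with 3 to 60 N. Pads are 19 mm wide; open, the fingers measure 130 mm over their backs; the gripper's body (75 mm by 190 mm) begins 47 mm behind the grasp point.
Start: joints at [-68.904, 24.895, 1.432, 90.138, -0.665, 64.973, -4.303], TCP at [283.527, 557.004, 243.742] pointing down, gripper open.
Joint ranges: [-149.89, 149.89], [-25.12, 119.58], [-72.63, 75.52], [4.76, 147.25], [-75.54, 255.54], [6.69, 114.76], [-157.13, 157.13]. Speed limits (degrees/s): [127.2, 127.2, 172.46, 172.46, 180, 180, 180].

### API

Orientations are given as a 3x3 rotation matrix whose columns are the frame's x, y, z axes.
In Python, from plant import read_state, optics, ctrl gives the robot as it stands.
- The arm moves only by the shell command python3 -m creep 'ROWS' [FORCE]. ROWS is text: rows parted by semicolons, each of 7 numbers parted by spaces: the shift along the world's x, y, z as a fraction of full scale, then the turn, a rotation vector about the world's x, y, z as a fraction of full scale, then the opening, from -1 (shut) to 1 (fully open). In form: tx ty tz ax ay az grip; .... A call has 1 to 5 rows; each row is the pose to reach, as a shift and turn from the pose commanded when the call began; what a row does not reach only later rows make up. Full scale, the value 1, is 25 cm for a shift and pi/2 rad for a turn. A row lasts 1/12 s, in which the tool goes at most 41.7 mm and 7.16 degrees, less where a joint would pass 70% of its speed; a pose out of reach is approached as far as the arm can. A call with a number of a shift or a turn outside -1 to 1 is refused whole. A call with a gripper value outside its range is refused whole. The fingers move at their own pace and stop on an object; FORCE is the grip in N (left out, the last holds). Time passes only in rows, so rows that repeat a pose let the fingers close. It gives the time, the measured TCP pose, the force, the opening and the grip force at its end, in the units of the state.
- read_state(): the state, without advancing time (a new reading comes with each control period).
- optics.grab_frame(name): name is "scene" or "top"; returns (picture, depth): 480x640x3 uint8, red, green, blue; 480x640 float32, mm along the optical axis (not along the pixel's ray), 0 where there is no reading.
- optics.camera_info(name): a dict with "mtx" (3x3 intrinsics, pixels), "k1" (the pictures are not rectified: a ray, as slopes to the right and down, at radius r is drawn at 1 + k1 r^2 times it, then the intrinsics apply), "position" and "attitude" of the camera in the world. Camera axes: x right, y down, z forward; pixel columns grow to the right and rows downward; lengths in mm; the calibration is good to about 2 mm. A picture is of the moment at which its call begins. camera_info takes no time and is no camera call.
- ctrl.job_done(): hands the job in; it is judged then, once.
The state is a dict: "time": time; "joint_positions": joint angles; "joint_velocities": joint speeds; "effort": joint torques, N m; "tcp_pos": TCP position; "orientation": TCP orientation; "ft_force": force on the tool from outside, world axes, zero at the start; "moment": the same for the moment, N m; "opening": finger opening in mm; "finger_force": force on a finger pad.
Only numpy, scipy, OpenCV 4.12 (cv2) and the standard library are available. Lean on these libraries where they do the work, as an engineer would, in place of code of your own. Each camera call takes 0.05 s, during which the arm holds its last target. There are 200 camera calls.

### The job

Use the scoop lying in the spoon rest to move all the potatoes from the loaf tin into the square griddle pan, tipping them in from low over it; don't take potatoes out of the tin with the fingers (one that has fallen on the counter may be picked up by hand). Once they are all in the pan, turn the cooker's knob clockwise all the way to its stop. Finish with the scoop lying flat back in the spoon rest and the other things on the counter left where they stand.

Things in the scene. Friction and masses are not known exactly. Their poses are not given: they have to be found in the camera images.
- potato0: papa criolla, a small yellow-brown oblong potato, 32 x 26 mm, 22 g, origin at its centre, x along its length; may be absent from the start
- potato1: papa criolla, a small yellow-brown oblong potato, 32 x 28 mm, 22 g, origin at its centre, x along its length; may be absent from the start
- potato2: papa criolla, a small yellow-brown oblong potato, 32 x 27 mm, 22 g, origin at its centre, x along its length; may be absent from the start
- potato3: papa criolla, a small yellow-brown oblong potato, 32 x 26 mm, 22 g, origin at its centre, x along its length; may be absent from the start
- potato4: papa criolla, a small yellow-brown oblong potato, 32 x 28 mm, 22 g, origin at its centre, x along its length; may be absent from the start
- potato5: papa criolla, a small yellow-brown oblong potato, 32 x 27 mm, 22 g, origin at its centre, x along its length; may be absent from the start
- potato6: papa criolla, a small yellow-brown oblong potato, 32 x 26 mm, 22 g, origin at its centre, x along its length; may be absent from the start
- potato7: papa criolla, a small yellow-brown oblong potato, 32 x 28 mm, 22 g, origin at its centre, x along its length; may be absent from the start
- potato8: papa criolla, a small yellow-brown oblong potato, 32 x 27 mm, 22 g, origin at its centre, x along its length; may be absent from the start
- potato9: papa criolla, a small yellow-brown oblong potato, 32 x 26 mm, 22 g, origin at its centre, x along its length; may be absent from the start
- scoop: flat-bottomed steel scoop, 180 g, lies flat by itself. Bowl 57 mm long, 74 wide (y), open in front; floor 1.5 mm thick, sides 34 mm high at the back, falling to none on the last 22 mm; back wall 40 high at x = -28 mm; lip at x = 27. Origin: middle of its underside; x from handle to lip, z up. A bent neck behind it carries the handle: see scoop_grip. Starts in the spoon rest
- scoop_grip (a point): middle of the scoop's handle, at x = -91 mm, z = 86 mm in the scoop's frame. The handle is 18 mm wide (y), 20 mm deep, 100 mm long, from x = -47 to -145 mm, rising 10 degrees to the rear
- tin: aluminium loaf tin, fixed, outside 253 mm (its x) x 92 mm (its y) x 49 mm high, walls and floor 4 mm thick, inside 245 x 84 mm. Origin: centre of its underside. Potatoes start in one layer in its +x part; 73 mm at its -x end are bare. Its x points roughly to world +y. Potatoes slide on metal (friction about 0.35); a row jammed at the end mounts the lip under slow pushes of 15 to 20 N
- rest: white ceramic spoon rest, a shallow tray, fixed, outside 120 mm (its x) x 124 mm (its y) x 12 mm high, rim 6 mm thick, floor 6 mm above the counter, inside 108 x 112 mm; origin: centre of its underside. The scoop's bowl lies in it with the handle out over its -x side. It stands beside the tin, on the robot's side of it or beyond it
- rest_in (a point): centre of the spoon rest's floor
- pan: square cast-iron griddle pan on a black portable electric cooker (380 x 300 mm, top 62 mm above the counter, fixed; the control strip with the knob faces the robot), fixed, outside 240 x 240 mm, 44 mm high, walls and floor 6 mm thick; origin at the centre of its underside, on the cooker's top; inner floor 6 mm above it, rim 38 mm above the inner floor; its handle points along its +y
- knob (a joint): angle of the cooker's knob, 0 = off, grows clockwise seen from above, end stop (full heat) at 4.2 rad; starts at a low setting between 0.3 and 1.3. It stays where it is left (friction about 0.04 N m)
- knob_grip (a point): on the knob's vertical axis at the height to grip, 37 mm above the cooker's top. The knob is a 44 mm disc, its top 14 mm above the cooker's top, with an upright bar 14 mm thick, 42 mm long across it, its top 44 mm above the cooker's top. x points along the bar and turns with it (at joint 0 along the cooker's depth), z is up
- jar: glass jar, screw-top steel lid, 86 mm across, 117 mm tall, bystander, origin under it at its middle
- whisk: steel balloon whisk lying on the counter, 300 mm long, 56 mm thick at the wires, bystander, origin under it at its middle
- mill: wooden pepper mill, 52 mm across, 150 mm tall, bystander, origin under it at its middle
- mug: white ceramic mug, 80 mm across, 92 mm tall, bystander, origin under it at its middle
- oil: green glass oil bottle, 68 mm across, 235 mm tall, bystander, origin under it at its middle

How it is judged:
By the outcome, as a careful person would: the job done as asked, in the order asked, and still so for the second after the job is handed in, with the robot touching nothing.
Of potato0, potato1, potato2, potato3, potato4, potato5, potato6, potato7, potato8, potato9 only 6 to 10 are there at a start; the rules pass over those that are not, and their reading is None.
At some moment in a run one of scoop may be knocked a few centimetres aside while the robot is not near it.
It also fails if it takes over 210 s, if anything falls off the work surface, if the arm or the gripper's body presses on something with over 40 N, if the wrist force passes 120 N, or if a joint passes its speed limit or range.

## Working session

There is one attempt and no reset: what is moved stays moved. The work goes in short steps, Python scripts to look and compute and a shell command to move; the robot and the scene stay as the last step left them, time stands still between calls to the robot, and variables do not carry over. Pictures are saved under pics/ and viewed, at most 14 in all, crops included, and the job is handed in when it is done.

```bash
ls; mkdir -p pics; cat > h.py <<'E'
import numpy as np, cv2
from plant import read_state, optics, ctrl
def grab(n,save=None):
    p,d=optics.grab_frame(n)
    if save: cv2.imwrite('pics/'+save+'.png',p[:,:,::-1])
    return p,d
def ray(n,uv):
    c=optics.camera_info(n); M=np.array(c['mtx']); uv=np.atleast_2d(np.array(uv,float))
    q=cv2.undistortPoints(uv.reshape(-1,1,2),M,np.array([c['k1'],0,0,0,0.])).reshape(-1,2)
    d=np.c_[q,np.ones(len(q))]@np.array(c['attitude']).T
    return np.array(c['position']),d
def onz(n,uv,z):
    o,d=ray(n,uv); t=(z-o[2])/d[:,2]; return o+d*t[:,None]
def cloud(n,dep):
    v,u=np.mgrid[0:480,0:640]; o,d=ray(n,np.c_[u.ravel(),v.ravel()])
    P=o+d*dep.reshape(-1,1); P[dep.ravel()==0]=np.nan
    return P.reshape(480,640,3)
def st():
    s=read_state(); print({k:np.round(s[k],3).tolist() for k in ('time','tcp_pos','orientation','ft_force','opening','finger_force','joint_positions')})
E
python3 - <<'E'
from h import *
for n in ('scene','top'):
    p,d=grab(n,n+'0'); c=optics.camera_info(n); print(n,c)
    np.save(n+'0.npy',d); np.save(n+'0p.npy',p)
st()
E
```

```text
pics
scene {'mtx': array([[475.64082604,   0.        , 318.41364863],
       [  0.        , 475.64082604, 239.298043  ],
       [  0.        ,   0.        ,   1.        ]]), 'k1': -0.04627418514919489, 'position': array([1686.93901731,  267.28616401,  893.31088714]), 'attitude': array([[-0.23565965,  0.54774748, -0.80276848],
       [ 0.97157664,  0.15185704, -0.18159919],
       [ 0.02243555, -0.8227467 , -0.56796524]])}
top {'mtx': array([[475.3476251 ,   0.        , 312.17126584],
       [  0.        , 475.3476251 , 227.52645318],
       [  0.        ,   0.        ,   1.        ]]), 'k1': -0.056345191001648, 'position': array([ 337.85502705,   17.0211087 , 1164.33677757]), 'attitude': array([[-0.05013102, -0.97733481,  0.20567827],
       [-0.99874206,  0.04883211, -0.01138983],
       [ 0.00108797, -0.20599052, -0.97855338]])}
{'time': 0.1, 'tcp_pos': [283.347, 556.592, 243.027], 'orientation': [[-0.891, 0.454, -0.001], [0.454, 0.891, -0.001], [-0.0, -0.001, -1.0]], 'ft_force': [0.363, 0.189, -0.773], 'opening': 91.714, 'finger_force': 0.0, 'joint_positions': [-68.904, 24.932, 1.431, 90.185, -0.663, 64.973, -4.304]}
```

```bash
sleep 8; ls pics
```

```text
scene0.png
top0.png
```

View pics/top0.png

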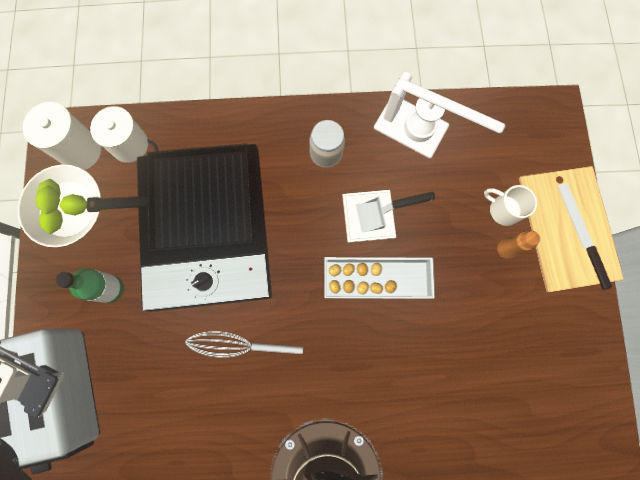

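View pics/scene0.png

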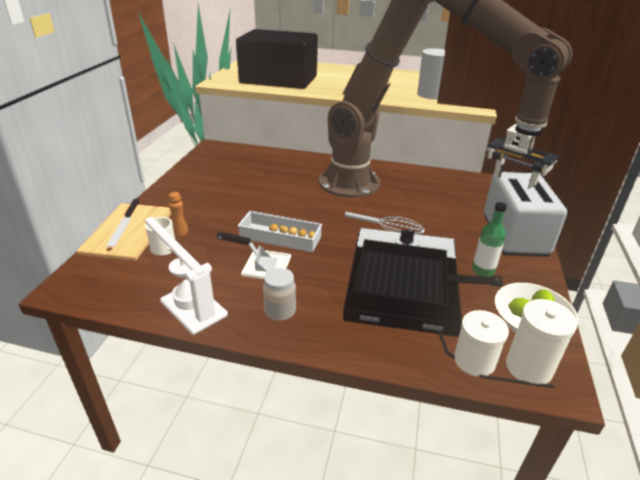

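The top view shows the tin at (325–433, 258–298) with 9 potatoes at its left (+y) end. The rest is at (370,216) with the scoop's handle pointing right, ending at (434,197). The pan is at (197,200) and the knob at (203,282). I'll measure these next.

```bash
python3 - <<'E'
from h import *
p=np.load('top0p.npy'); d=np.load('top0.npy'); P=cloud('top',d)
hsv=cv2.cvtColor(p,cv2.COLOR_RGB2HSV)
# potatoes
m=((hsv[...,0]>10)&(hsv[...,0]<30)&(hsv[...,1]>120)&(hsv[...,2]>130)).astype(np.uint8); m[:255]=0;m[300:]=0;m[:,:320]=0;m[:,440:]=0
n,l,s,c=cv2.connectedComponentsWithStats(m)
for i in range(1,n):
    if s[i,4]>20: print('pot',s[i,4],onz('top',c[i],20)[0].round(1))
# low saturation masks
def rect(box,z,cond,name):
    y0,y1,x0,x1=box; mm=np.zeros((480,640),np.uint8); mm[y0:y1,x0:x1]=cond[y0:y1,x0:x1]
    cs,_=cv2.findContours(mm,0,2); k=max(cs,key=cv2.contourArea)
    w=onz('top',k.reshape(-1,2),z); r=cv2.minAreaRect(w[:,:2].astype(np.float32)); print(name,np.round(r[0],1),np.round(r[1],1),round(r[2],1))
ls=((hsv[...,1]<90)&(hsv[...,2]>90)).astype(np.uint8)
rect((245,310,310,445),49,ls,'tin'); rect((180,250,335,402),12,ls,'rest')
# handle dark
dk=((hsv[...,2]<60)).astype(np.uint8); rect((185,215,375,440),95,dk,'handle')
# heights around handle
Z=P[...,2]; mm=np.zeros_like(dk); mm[185:215,375:440]=dk[185:215,375:440]
H=P[(mm>0)&(Z>60)]; print(len(H)); c0=np.nanmedian(H,0);print('handle med',c0)
u,sv,vt=np.linalg.svd(H-H.mean(0)); print(H.mean(0),vt[0],H.min(0),H.max(0))
# cooker/pan
pan=((Z>95)&(Z<115)).astype(np.uint8); rect((130,270,120,275),106,pan,'panrim')
ck=((Z>52)&(Z<72)).astype(np.uint8); rect((130,320,120,285),62,ck,'cooker')
# knob
kn=((Z>90)&(Z<115)).astype(np.uint8); rect((262,302,180,225),106,kn,'knobbar')
big=np.hstack([cv2.resize(p[180:305,320:440],None,fx=4,fy=4,interpolation=3),cv2.resize(p[262:302,180:225],(320,320),interpolation=3) if 0 else np.vstack([cv2.resize(p[260:305,180:225],(320,320),interpolation=3),np.zeros((180,320,3),np.uint8)])])
cv2.imwrite('pics/crop.png',big[:,:,::-1])
E
```

```text
pot 101 [ 470.2 -110.8   20. ]
pot 92 [ 468.9 -145.2   20. ]
pot 94 [471.2 -44.4  20. ]
pot 96 [471.6 -77.7  20. ]
pot 95 [431.5 -42.1  20. ]
pot 103 [430.6 -76.   20. ]
pot 101 [ 425.4 -176.3   20. ]
pot 97 [ 425.7 -109.5   20. ]
pot 95 [ 423.4 -141.7   20. ]
tin [ 445.  -147.1] [259.3  96.7] 87.0
rest [ 604.1 -140.4] [126.2 127.5] 2.5
handle [ 609.  -237.8] [0. 0.] 0.0
9
handle med [ 613.55661093 -265.3848628    99.75438427]
[ 614.0625415  -262.64841981  102.50398735] [-0.25905713  0.90063189 -0.34892922] [ 608.24789107 -279.37847466   95.64238583] [ 624.10141823 -237.06518814  111.82644803]
panrim [646.7 294.9] [243.1 305.2] 2.0
cooker [655.9 268.1] [226.4 226.6] 1.9
knobbar [452.9 260.6] [16.4 43.4] 28.7
```

View pics/crop.png

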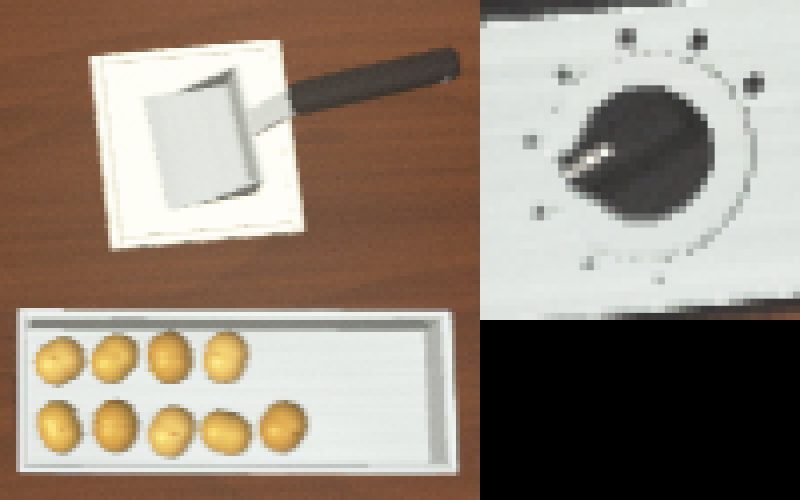

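```bash
python3 - <<'E'
from h import *
a=onz('top',[[356.7,204.2],[362.5,232.5]],7.5); b=onz('top',[[378.2,197.5],[384.5,226.2]],46)
h1=onz('top',[[392.5,205]],6+78+10)[0]; h2=onz('top',[[435,195.5]],6+96+10)[0]
print(a,b,h1,h2,np.linalg.norm(a[1]-a[0]),np.linalg.norm(b[1]-b[0]))
for v in (h1-h2,a.mean(0)-b.mean(0),[-(a[1]-a[0])[1],(a[1]-a[0])[0]],[-(b[1]-b[0])[1],(b[1]-b[0])[0]]): print(np.degrees(np.arctan2(v[1],v[0])))
# second view of handle
p=np.load('scene0p.npy'); cv2.imwrite('pics/sc1.png',cv2.resize(p[205:285,205:330],(800,512),interpolation=3)[:,:,::-1])
E
```

```text
[[ 635.29011607 -111.29179686    7.5       ]
 [ 562.16264925 -120.64237653    7.5       ]] [[ 639.65748663 -160.67671058   46.        ]
 [ 567.47971068 -170.19748202   46.        ]] [ 607.03094935 -184.95842425   94.        ] [ 620.25811561 -281.78151039  112.        ] 73.72285767849456 72.802997401982
97.77911900873166
95.59040857328773
-82.7133091261295
-82.48565329743997
```

View pics/sc1.png

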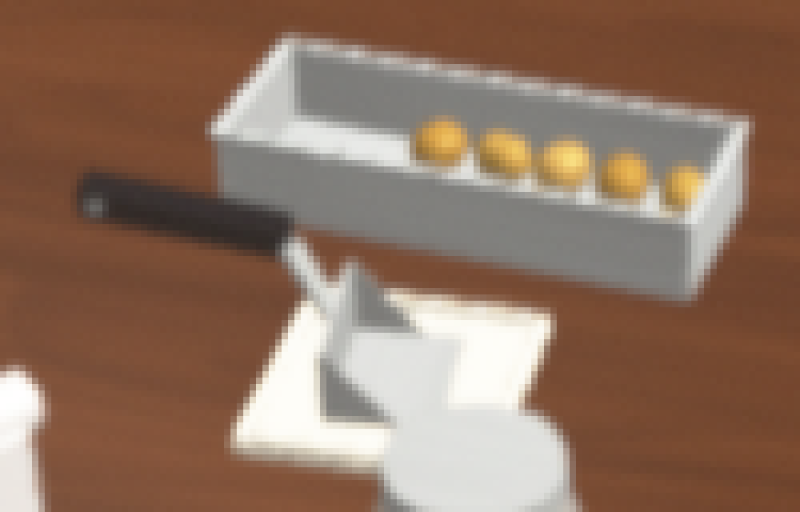

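The scoop lies flat in the rest with its yaw at about 97.5° and its grip at about (614,-233). I'll approach, then look again before grasping.

```bash
R='.265 -.632 .4 0 0 -.123 1'
python3 -m creep '.265 -.632 .4 0 0 -.123 1;.265 -.632 .4 0 0 -.123 1;.265 -.632 .4 0 0 -.123 1;.265 -.632 .4 0 0 -.123 1;.265 -.632 .4 0 0 -.123 1'
python3 -m creep '.265 -.632 0 0 0 -.123 1;.265 -.632 0 0 0 -.123 1;.265 -.632 0 0 0 -.123 1;.265 -.632 0 0 0 -.123 1;.265 -.632 0 0 0 -.123 1'
python3 -m creep '.265 -.632 0 0 0 -.123 1;.265 -.632 0 0 0 -.123 1;.265 -.632 0 0 0 -.123 1;.265 -.632 0 0 0 -.123 1;.265 -.632 0 0 0 -.123 1'
python3 - <<'E'
from h import *
p,d=grab('top'); big=cv2.resize(p[170:310,320:445],None,fx=4,fy=4,interpolation=3); cv2.imwrite('pics/t2.png',big[:,:,::-1]); st()
E
```

```text
time: 0.52
tcp_pos: [351.1, 396.1, 345.2]
orientation: [[-0.786, 0.618, 0.001], [0.618, 0.786, 0.0], [-0.001, 0.001, -1.0]]
ft_force: [1.0, 0.7, -0.5]
opening: 92.2
finger_force: 0.0
time: 0.93
tcp_pos: [418.9, 233.1, 344.0]
orientation: [[-0.647, 0.762, 0.001], [0.762, 0.647, -0.002], [-0.003, -0.0, -1.0]]
ft_force: [1.0, -0.0, 0.2]
opening: 92.0
finger_force: 0.0
time: 1.35
tcp_pos: [484.1, 75.2, 344.0]
orientation: [[-0.489, 0.872, 0.001], [0.872, 0.489, -0.003], [-0.003, -0.0, -1.0]]
ft_force: [-0.6, -0.4, -0.9]
opening: 92.0
finger_force: 0.0
{'time': 1.4, 'tcp_pos': [483.49, 77.819, 343.793], 'orientation': [[-0.49, 0.872, 0.001], [0.872, 0.49, -0.002], [-0.002, -0.0, -1.0]], 'ft_force': [0.12, 0.105, -1.288], 'opening': 91.873, 'finger_force': 0.0, 'joint_positions': [-36.312, 7.466, 24.03, 100.706, -3.076, 72.476, 17.805]}
```

View pics/t2.png

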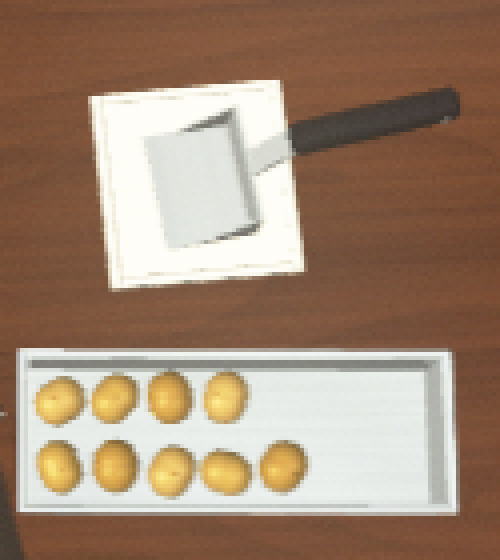

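```bash
python3 -m creep '.26 -.62 0 0 0 -.122 1;.26 -.62 0 0 0 -.122 1;.26 -.62 0 0 0 -.122 1;.26 -.62 0 0 0 -.122 1;.26 -.62 0 0 0 -.122 1' | head -1
python3 -m creep '.26 -.62 -.3 0 0 -.122 1;.26 -.62 -.3 0 0 -.122 1;.26 -.62 -.3 0 0 -.122 1;.26 -.62 -.3 0 0 -.122 1;.26 -.62 -.3 0 0 -.122 1' | head -1
python3 -m creep '0 0 -.45 0 0 0 1;0 0 -.45 0 0 0 1;0 0 -.45 0 0 0 1;0 0 -.45 0 0 0 1;0 0 -.45 0 0 0 1'
```

```text
time: 1.82
time: 2.23
time: 2.65
tcp_pos: [611.8, -225.3, 155.1]
orientation: [[-0.138, 0.99, -0.003], [0.99, 0.138, 0.001], [0.002, -0.003, -1.0]]
ft_force: [-0.2, 0.8, 1.7]
opening: 91.7
finger_force: 0.0
```

```bash
python3 -m creep '.008 -.032 -.26 0 0 0 1;.008 -.032 -.26 0 0 0 1;.008 -.032 -.26 0 0 0 1;.008 -.032 -.26 0 0 0 1;.008 -.032 -.26 0 0 0 1'
python3 -m creep '0 0 0 0 0 0 -1;0 0 0 0 0 0 -1;0 0 0 0 0 0 -1;0 0 0 0 0 0 -1;0 0 0 0 0 0 -1' 45
python3 -m creep '0 0 0 0 0 0 -1;0 0 0 0 0 0 -1;0 0 0 0 0 0 -1;0 0 0 0 0 0 -1;0 0 0 0 0 0 -1' 45
```

```text
time: 3.07
tcp_pos: [616.0, -235.3, 94.3]
orientation: [[-0.137, 0.991, 0.004], [0.991, 0.137, -0.001], [-0.002, 0.003, -1.0]]
ft_force: [0.0, -0.5, 0.7]
opening: 91.9
finger_force: 0.0
time: 3.48
tcp_pos: [614.4, -234.9, 91.7]
orientation: [[-0.137, 0.991, 0.001], [0.991, 0.137, 0.0], [-0.0, 0.001, -1.0]]
ft_force: [0.6, -0.7, 0.8]
opening: 63.3
finger_force: 0.0
time: 3.9
tcp_pos: [614.2, -235.0, 91.1]
orientation: [[-0.137, 0.991, -0.0], [0.991, 0.137, 0.0], [0.0, -0.0, -1.0]]
ft_force: [0.5, -0.4, 0.2]
opening: 30.0
finger_force: 0.0
```

```bash
python3 -m creep '0 0 0 0 0 0 -1;0 0 0 0 0 0 -1;0 0 0 0 0 0 -1;0 0 0 0 0 0 -1;0 0 0 0 0 0 -1' 45
python3 -m creep '0 0 .1 0 0 0 -1;0 0 .2 0 0 0 -1;0 0 .3 0 0 0 -1;0 0 .4 0 0 0 -1;0 0 .5 0 0 0 -1' 45
python3 -m creep '-.15 -.07 0 0 0 -.03 -1;-.3 -.14 0 0 0 -.06 -1;-.45 -.2 0 0 0 -.09 -1;-.6 -.27 0 0 0 -.121 -1;-.712 -.328 0 0 0 -.121 -1'
python3 -m creep '0 0 0 0 0 0 -1;0 0 0 0 0 0 -1'
python3 - <<'E'
from h import *
p,d=grab('top'); big=cv2.resize(p[220:320,310:460],(750,500),interpolation=3); cv2.imwrite('pics/t3.png',big[:,:,::-1]); st()
E
```

```text
time: 4.32
tcp_pos: [614.3, -235.0, 91.2]
orientation: [[-0.137, 0.991, 0.0], [0.991, 0.137, -0.0], [-0.0, 0.0, -1.0]]
ft_force: [0.2, -0.7, -0.6]
opening: 17.6
finger_force: 44.7
time: 4.73
tcp_pos: [613.8, -235.0, 217.1]
orientation: [[-0.136, 0.991, -0.001], [0.991, 0.136, 0.0], [0.0, -0.001, -1.0]]
ft_force: [0.7, -1.1, -2.5]
opening: 17.6
finger_force: 45.0
time: 5.15
tcp_pos: [432.6, -317.9, 216.1]
orientation: [[0.058, 0.998, -0.001], [0.998, -0.058, 0.0], [0.0, -0.001, -1.0]]
ft_force: [-0.0, -1.5, -2.1]
opening: 17.9
finger_force: 45.0
time: 5.32
tcp_pos: [434.4, -318.0, 216.5]
orientation: [[0.057, 0.998, 0.0], [0.998, -0.057, 0.0], [0.0, 0.0, -1.0]]
ft_force: [1.5, 0.7, -2.3]
opening: 17.5
finger_force: 45.0
{'time': 5.367, 'tcp_pos': [436.115, -317.038, 216.412], 'orientation': [[0.054, 0.999, 0.001], [0.999, -0.054, 0.0], [0.0, 0.001, -1.0]], 'ft_force': [0.429, -0.221, -1.472], 'opening': 17.719, 'finger_force': 44.977, 'joint_positions': [1.383, 20.797, 38.816, 106.539, -15.285, 57.894, 43.494]}
```

View pics/t3.png

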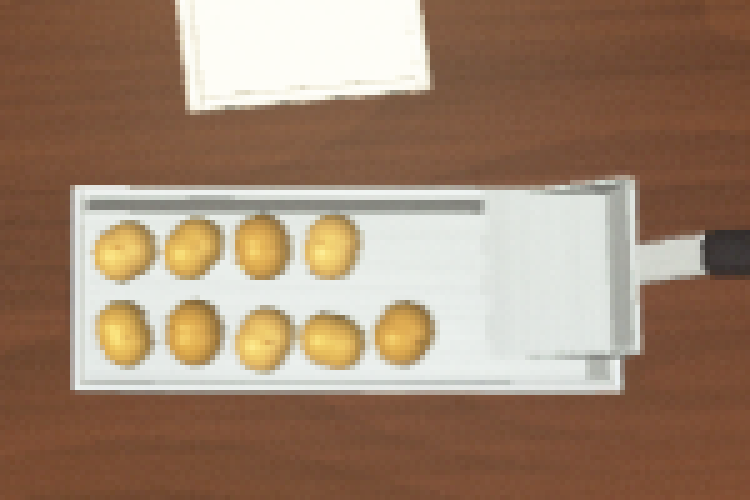

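```bash
python3 - <<'E'
from h import *
f=lambda L:[[310+a/5-.4,220+b/5-.4] for a,b in L]
print(onz('top',f([[487,190],[490,355],[634,178],[641,354]]),132.5).round(1)[:2]); print(onz('top',f([[634,178],[641,354]]),171).round(1))
print('tin',onz('top',f([[72,185],[72,390],[622,392]]),49).round(1))
d=np.load('top0.npy');P=cloud('top',d)
r=P[250:305,318:440]; k=(r[...,2]>42)&(r[...,2]<56); q=r[k]; print(cv2.minAreaRect(q[:,:2].astype(np.float32)),q[:,2].mean())
for c in (335,360,385,410,430):
    print(c,[ (int(v),P[v,c].round(0).tolist()) for v in range(254,304) if P[v,c,2]>38])
E
```

```text
[[ 477.  -199.5  132.5]
 [ 405.  -194.4  132.5]]
[[ 473.7 -254.4  171. ]
 [ 399.5 -249.8  171. ]]
tin [[ 500.6  -20.4   49. ]
 [ 404.4  -15.1   49. ]
 [ 390.  -271.9   49. ]]
((445.1707763671875, -147.41465759277344), (255.4980926513672, 97.66881561279297), 86.94271850585938) 49.61204913799449
335 [(257, [498.0, -46.0, 53.0]), (258, [496.0, -46.0, 48.0]), (259, [494.0, -46.0, 47.0]), (296, [407.0, -41.0, 46.0]), (297, [404.0, -41.0, 49.0])]
360 [(257, [495.0, -106.0, 49.0]), (258, [492.0, -105.0, 54.0]), (259, [491.0, -105.0, 47.0]), (260, [489.0, -106.0, 41.0]), (296, [404.0, -99.0, 49.0]), (297, [401.0, -99.0, 50.0]), (298, [399.0, -99.0, 50.0])]
385 [(257, [492.0, -164.0, 52.0]), (258, [489.0, -164.0, 55.0]), (259, [488.0, -165.0, 47.0]), (260, [486.0, -166.0, 41.0]), (296, [401.0, -157.0, 50.0]), (297, [398.0, -157.0, 52.0]), (298, [396.0, -157.0, 50.0])]
410 [(257, [489.0, -224.0, 52.0]), (258, [487.0, -224.0, 51.0]), (259, [485.0, -224.0, 48.0]), (260, [483.0, -225.0, 42.0]), (296, [398.0, -216.0, 49.0]), (297, [395.0, -215.0, 52.0]), (298, [393.0, -216.0, 49.0])]
430 [(257, [4
[... 401 characters left out ...]
0, 49.0]), (271, [454.0, -269.0, 49.0]), (272, [451.0, -269.0, 47.0]), (273, [449.0, -268.0, 51.0]), (274, [447.0, -268.0, 47.0]), (275, [444.0, -268.0, 47.0]), (276, [442.0, -269.0, 42.0]), (277, [440.0, -269.0, 44.0]), (278, [438.0, -269.0, 41.0]), (279, [435.0, -268.0, 43.0]), (280, [433.0, -269.0, 40.0]), (281, [430.0, -268.0, 45.0]), (282, [428.0, -269.0, 39.0]), (283, [426.0, -268.0, 40.0]), (286, [419.0, -267.0, 42.0]), (287, [417.0, -267.0, 40.0]), (289, [412.0, -267.0, 41.0]), (290, [410.0, -267.0, 40.0]), (291, [407.0, -266.0, 40.0]), (292, [405.0, -267.0, 38.0]), (294, [400.0, -266.0, 38.0]), (296, [395.0, -263.0, 49.0]), (297, [393.0, -262.0, 50.0]), (298, [390.0, -262.0, 51.0])]
```

```bash
python3 -m creep '0 0 -.1 0 0 0 -1;0 0 -.2 0 0 0 -1;0 0 -.3 0 0 0 -1;0 0 -.4 0 0 0 -1;0 0 -.46 0 0 0 -1'
python3 -m creep '0 0 -.012 0 0 0 -1;0 0 -.024 0 0 0 -1;0 0 -.03 0 0 0 -1;0 0 -.03 0 0 0 -1;0 0 -.03 0 0 0 -1'
```

```text
time: 5.78
tcp_pos: [437.0, -315.2, 98.5]
orientation: [[0.05, 0.999, -0.002], [0.999, -0.05, 0.001], [0.001, -0.002, -1.0]]
ft_force: [-0.4, -0.1, -2.4]
opening: 17.5
finger_force: 45.0
time: 6.2
tcp_pos: [437.0, -317.3, 94.6]
orientation: [[0.053, 0.999, 0.001], [0.999, -0.053, -0.001], [-0.001, 0.002, -1.0]]
ft_force: [0.1, 0.9, -2.0]
opening: 17.7
finger_force: 45.0
```

```bash
python3 -m creep '0 0 -.01 0 0 0 -1;0 0 -.02 0 0 0 -1;0 0 -.02 0 0 0 -1;0 0 -.02 0 0 0 -1' | egrep 'tcp|ft'
python3 -m creep '0 0 -.005 0 0 0 -1;0 0 -.008 0 0 0 -1;0 0 -.008 0 0 0 -1' | egrep 'tcp|ft'
```

```text
tcp_pos: [436.8, -317.3, 89.2]
ft_force: [1.1, -1.2, 3.8]
tcp_pos: [437.0, -318.7, 87.9]
ft_force: [0.1, -3.3, 10.8]
```

```bash
python3 -m creep '.001 .016 .003 0 0 0 -1;.002 .032 .003 0 0 0 -1;.0025 .048 .003 0 0 0 -1;.0035 .064 .003 0 0 0 -1;.0045 .08 .003 0 0 0 -1' | egrep 'tcp|ft'
python3 -m creep '.001 .016 0 0 0 0 -1;.002 .032 0 0 0 0 -1;.0025 .048 0 0 0 0 -1;.0035 .064 0 0 0 0 -1;.0045 .08 0 0 0 0 -1' | egrep 'tcp|ft'
```

```text
tcp_pos: [438.0, -298.2, 88.4]
ft_force: [-0.2, -3.5, 6.9]
tcp_pos: [439.2, -278.2, 88.3]
ft_force: [0.3, -3.6, 8.0]
```

```bash
python3 -m creep '.001 .016 0 0 0 0 -1;.002 .032 0 0 0 0 -1;.0025 .048 0 0 0 0 -1;.0035 .064 0 0 0 0 -1;.0045 .08 0 0 0 0 -1' | egrep 'tcp|ft'
python3 -m creep '.0005 .01 0 0 0 0 -1;.001 .02 0 0 0 0 -1;.0015 .03 0 0 0 0 -1;.002 .04 0 0 0 0 -1;.0025 .05 0 0 0 0 -1' | egrep 'tcp|ft'
python3 - <<'E'
from h import *
p,d=grab('top'); big=cv2.resize(p[220:320,310:460],(750,500),interpolation=3); cv2.imwrite('pics/t4.png',big[:,:,::-1])
E
```

```text
tcp_pos: [440.4, -258.3, 88.4]
ft_force: [0.4, -3.7, 8.1]
tcp_pos: [441.0, -245.8, 88.4]
ft_force: [0.3, -4.1, 8.9]
```

View pics/t4.png

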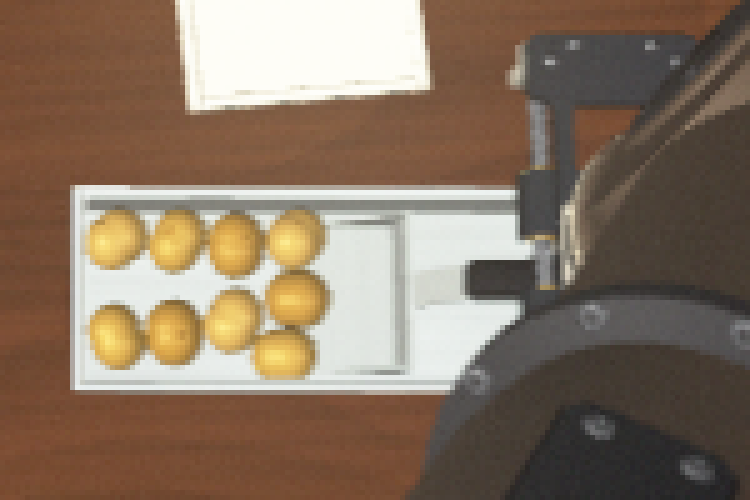

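```bash
python3 -m creep '.0005 .01 0 0 0 0 -1;.001 .02 0 0 0 0 -1;.0015 .03 0 0 0 0 -1;.002 .04 0 0 0 0 -1;.0025 .05 0 0 0 0 -1' | egrep 'tcp|ft'
python3 -m creep '.0005 .01 0 0 0 0 -1;.001 .02 0 0 0 0 -1;.0015 .03 0 0 0 0 -1;.002 .04 0 0 0 0 -1;.0025 .05 0 0 0 0 -1' | egrep 'tcp|ft'
python3 -m creep '.0005 .01 0 0 0 0 -1;.001 .02 0 0 0 0 -1;.0015 .03 0 0 0 0 -1;.002 .04 0 0 0 0 -1;.0025 .05 0 0 0 0 -1' | egrep 'tcp|ft'
```

```text
tcp_pos: [441.7, -233.3, 88.4]
ft_force: [-0.4, -5.0, 8.0]
tcp_pos: [442.4, -221.1, 88.5]
ft_force: [-0.3, -5.2, 7.8]
tcp_pos: [443.3, -210.3, 88.9]
ft_force: [-3.3, -15.0, 15.7]
```

```bash
python3 -m creep '.0002 .005 0 0 0 0 -1;.0005 .01 0 0 0 0 -1;.0008 .015 0 0 0 0 -1;.001 .02 0 0 0 0 -1;.0012 .025 0 0 0 0 -1' | egrep 'tcp|ft'
python3 -m creep '.0002 .005 0 0 0 0 -1;.0005 .01 0 0 0 0 -1;.0008 .015 0 0 0 0 -1;.001 .02 0 0 0 0 -1;.0012 .025 0 0 0 0 -1' | egrep 'tcp|ft'
python3 -m creep '.0002 .005 0 0 0 0 -1;.0005 .01 0 0 0 0 -1;.0008 .015 0 0 0 0 -1;.001 .02 0 0 0 0 -1;.0012 .025 0 0 0 0 -1' | egrep 'tcp|ft'
python3 - <<'E'
from h import *
p,d=grab('top'); big=cv2.resize(p[220:320,310:460],(750,500),interpolation=3); cv2.imwrite('pics/t5.png',big[:,:,::-1])
E
```

```text
tcp_pos: [443.6, -207.8, 89.5]
ft_force: [-3.3, -24.6, 13.8]
tcp_pos: [444.3, -205.8, 90.6]
ft_force: [-7.9, -37.1, 21.4]
tcp_pos: [445.4, -204.0, 91.9]
ft_force: [-11.4, -51.4, 31.6]
```

View pics/t5.png

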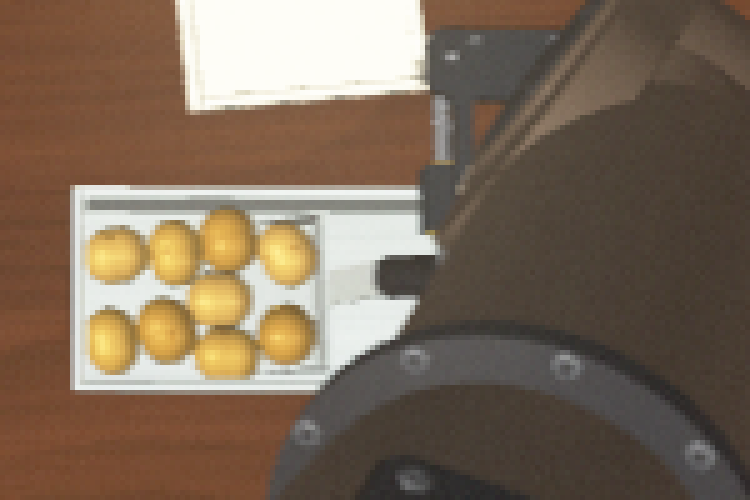

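```bash
python3 -m creep '-.001 -.02 .008 0 0 0 -1;-.002 -.044 .012 0.03 0 0 -1;-.003 -.06 .012 .06 0 0 -1;-.0045 -.085 .016 .11 0 0 -1;-.006 -.11 .02 .16 0 0 -1' | egrep 'tcp|ft'
python3 -m creep '0 -.02 .01 .04 0 0 -1;-.002 -.03 .03 .06 0 0 -1;-.003 -.035 .05 .08 0 0 -1;-.003 -.035 .08 .08 0 0 -1;-.003 -.035 .11 .08 0 0 -1' | egrep 'tcp|ft|ori'
python3 -m creep '0 0 .04 0 0 0 -1;0 0 .08 0 0 0 -1;0 0 .14 0 0 0 -1;0 0 .2 0 0 0 -1;0 0 .26 0 0 0 -1' | egrep 'tcp|ft|ori'
python3 - <<'E'
from h import *
p,d=grab('top'); a=cv2.resize(p[200:320,310:430],(480,480),interpolation=3); q,d=grab('scene'); b=cv2.resize(q[180:260,220:340],(480,320),interpolation=3)
cv2.imwrite('pics/t6.png',np.hstack([a[:,:],np.vstack([b,np.zeros((160,480,3),np.uint8)])[:,:320] if 0 else np.vstack([b,np.zeros((160,480,3),np.uint8)])])[:,:800,::-1])
E
```

```text
tcp_pos: [441.6, -215.3, 92.7]
ft_force: [0.5, 0.7, -3.9]
tcp_pos: [440.2, -224.9, 119.8]
orientation: [[0.055, 0.999, -0.001], [0.929, -0.05, 0.368], [0.367, -0.021, -0.93]]
ft_force: [0.3, 0.1, -2.1]
tcp_pos: [441.0, -223.7, 186.6]
orientation: [[0.051, 0.999, 0.0], [0.929, -0.048, 0.368], [0.367, -0.019, -0.93]]
ft_force: [-0.3, -0.9, -3.1]
```

View pics/t6.png

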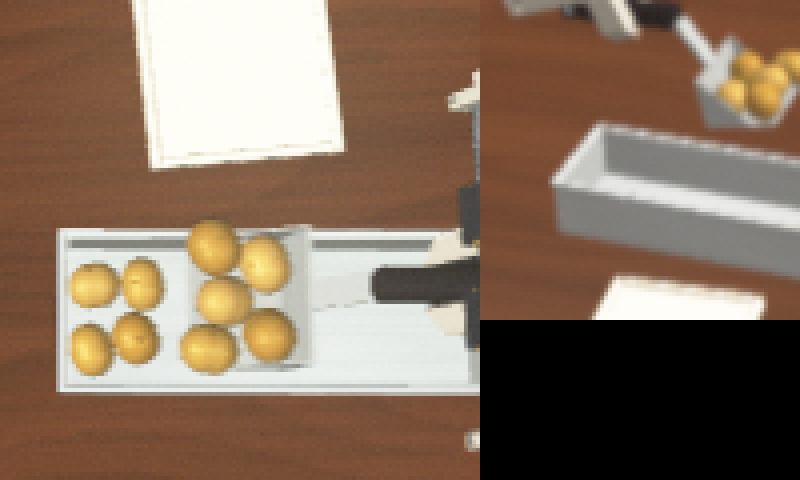

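```bash
python3 -m creep '0 0 .02 .02 0 0 -1;.01 .015 .04 .04 0 0 -1;.03 .045 .06 .05 0 0 -1;.07 .105 .08 .05 0 0 -1;.13 .195 .1 .05 0 0 -1' | egrep 'tcp|ft'
python3 -m creep '.06 .09 0 0 0 0 -1;.12 .18 0 0 0 0 -1;.18 .27 0 0 0 0 -1;.24 .36 0 0 0 0 -1;.3 .45 0 0 0 0 -1' | egrep 'tcp|ft'
python3 -m creep '.06 .09 0 0 0 0 -1;.12 .18 0 0 0 0 -1;.18 .27 0 0 0 0 -1;.24 .36 0 0 0 0 -1;.3 .45 0 0 0 0 -1' | egrep 'tcp|ft'
python3 -m creep '.04 .06 0 0 0 0 -1;.07 .11 0 0 0 0 -1;.09 .14 0 0 0 0 -1;.1 .155 0 0 0 0 -1;.106 .16 0 0 0 0 -1' | egrep 'tcp|ft|ori'
python3 - <<'E'
from h import *
p,d=grab('top','t7'); st()
E
```

```text
tcp_pos: [472.8, -176.8, 209.7]
ft_force: [1.3, -0.3, -3.0]
tcp_pos: [548.7, -60.9, 209.7]
ft_force: [0.2, -0.4, -3.3]
tcp_pos: [623.3, 51.7, 209.5]
ft_force: [0.8, 0.2, -2.4]
tcp_pos: [649.6, 89.5, 209.7]
orientation: [[0.053, 0.999, -0.001], [0.897, -0.047, 0.44], [0.439, -0.024, -0.898]]
ft_force: [0.0, -1.3, -2.2]
{'time': 14.117, 'tcp_pos': [649.782, 88.908, 209.766], 'orientation': [[0.054, 0.999, -0.0], [0.897, -0.048, 0.439], [0.439, -0.024, -0.898]], 'ft_force': [-0.345, 0.843, -3.137], 'opening': 17.703, 'finger_force': 44.999, 'joint_positions': [-11.783, 31.639, 19.89, 91.821, -39.94, 66.975, 21.577]}
```

View pics/t7.png

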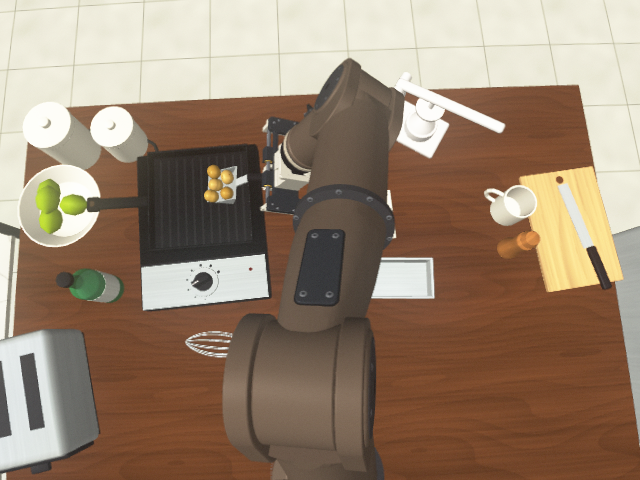

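```bash
python3 -m creep '0 .006 -.025 -.058 0 0 -1;0 .012 -.05 -.116 0 0 -1;0 .018 -.075 -.174 0 0 -1;0 .024 -.1 -.232 0 0 -1;0 .03 -.12 -.289 0 0 -1' | egrep 'tcp|ft'
python3 -m creep '0 .045 .035 -.067 0 0 -1;0 .09 .07 -.133 0 0 -1;0 .14 .105 -.2 0 0 -1;0 .19 .14 -.267 0 0 -1;0 .244 .17 -.333 0 0 -1' | egrep 'tcp|ft'
python3 -m creep '0 .06 .02 -.067 0 0 -1;0 .12 .04 -.133 0 0 -1;0 .184 .056 -.222 0 0 -1;0 .184 .056 -.222 0 0 -1;0 .184 .056 -.222 0 0 -1' | egrep 'tcp|ft|ori'
python3 -m creep '0 0 0 0 0 0 -1;0 0 0 0 0 0 -1;0 0 0 0 0 0 -1;0 0 0 0 0 0 -1;0 0 0 0 0 0 -1' | egrep 'tcp|ft|ori'
python3 - <<'E'
from h import *
p,d=grab('top'); a=cv2.resize(p[130:290,130:280],(400,427),interpolation=3); q,d=grab('scene'); b=cv2.resize(q[180:340,330:480],(400,427),interpolation=3)
cv2.imwrite('pics/t8.png',np.hstack([a,b])[:,:,::-1])
E
```

```text
tcp_pos: [649.9, 97.1, 181.0]
ft_force: [-1.5, 7.1, -1.3]
tcp_pos: [650.0, 157.6, 224.6]
ft_force: [0.6, -0.7, -3.4]
tcp_pos: [648.9, 207.0, 232.8]
orientation: [[0.047, 0.999, 0.0], [0.642, -0.03, -0.766], [-0.765, 0.036, -0.643]]
ft_force: [-1.2, -0.8, -1.8]
tcp_pos: [650.0, 202.7, 237.5]
orientation: [[0.055, 0.998, -0.001], [0.645, -0.036, -0.763], [-0.762, 0.041, -0.646]]
ft_force: [-0.7, 0.3, -2.2]
```

View pics/t8.png

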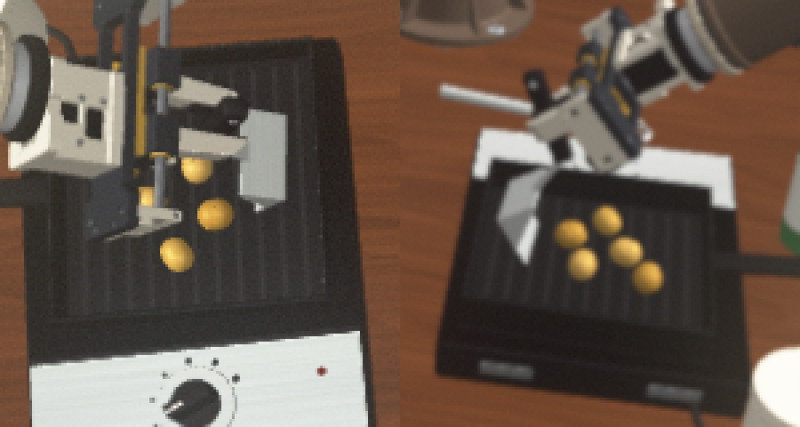

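```bash
python3 -m creep '0 -.04 .08 .07 0 0 -1;0 -.1 .1 .14 0 0 -1;-.05 -.2 .1 .21 0 0 -1;-.1 -.32 .1 .28 0 0 -1;-.16 -.45 .1 .35 0 0 -1' | egrep 'tcp|ft'
python3 -m creep '-.06 -.12 0 .07 0 0 -1;-.12 -.24 0 .14 0 0 -1;-.18 -.36 0 .204 0 0 -1;-.24 -.48 0 .204 0 0 -1;-.3 -.6 0 .204 0 0 -1' | egrep 'tcp|ft'
python3 -m creep '-.07 -.12 -.05 0 0 0 -1;-.14 -.24 -.1 0 0 0 -1;-.21 -.36 -.15 0 0 0 -1;-.28 -.48 -.2 0 0 0 -1;-.34 -.6 -.2 0 0 0 -1' | egrep 'tcp|ft'
python3 -m creep '-.02 -.04 -.05 0 0 0 -1;-.036 -.074 -.1 0 0 0 -1;-.036 -.074 -.15 0 0 0 -1;-.036 -.074 -.2 0 0 0 -1;-.036 -.074 -.2 0 0 0 -1'
python3 - <<'E'
from h import *
p,d=grab('top'); a=cv2.resize(p[200:320,310:430],(600,600),interpolation=3)
cv2.imwrite('pics/t9.png',a[:,:,::-1])
E
```

```text
tcp_pos: [609.9, 91.2, 262.3]
ft_force: [1.5, -0.8, -1.6]
tcp_pos: [533.0, -63.2, 262.5]
ft_force: [0.3, 0.1, -1.7]
tcp_pos: [446.8, -209.7, 209.9]
ft_force: [0.1, -0.5, -2.1]
time: 17.55
tcp_pos: [439.2, -227.2, 160.0]
orientation: [[0.054, 0.999, -0.003], [0.999, -0.054, 0.001], [0.0, -0.003, -1.0]]
ft_force: [-2.0, 0.6, -2.9]
opening: 17.3
finger_force: 45.0
```

View pics/t9.png

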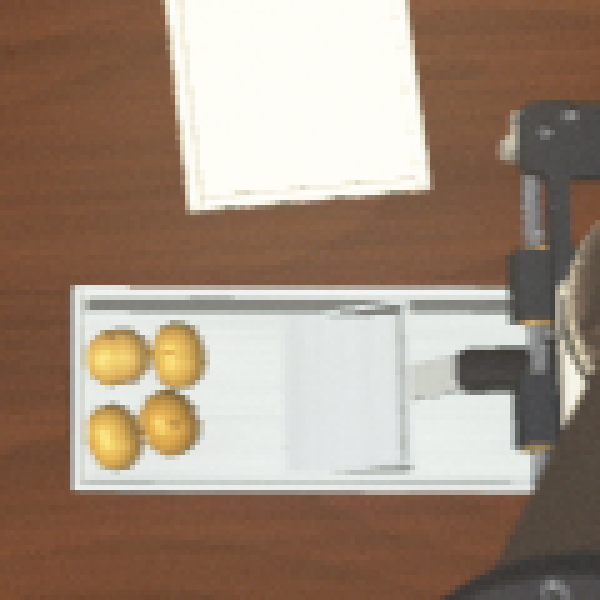

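```bash
python3 -m creep '.004 0 -.07 0 0 0 -1;.006 0 -.14 0 0 0 -1;.006 0 -.21 0 0 0 -1;.006 0 -.27 0 0 0 -1;.006 0 -.286 0 0 0 -1' | egrep 'tcp|ft'
python3 -m creep '.001 .016 -.002 0 0 0 -1;.002 .032 -.002 0 0 0 -1;.0025 .048 -.002 0 0 0 -1;.0035 .064 -.002 0 0 0 -1;.0045 .08 -.002 0 0 0 -1' | egrep 'tcp|ft'
python3 -m creep '.0005 .01 0 0 0 0 -1;.001 .02 0 0 0 0 -1;.0015 .03 0 0 0 0 -1;.002 .04 0 0 0 0 -1;.0025 .05 0 0 0 0 -1' | egrep 'tcp|ft'
python3 -m creep '.0005 .01 0 0 0 0 -1;.001 .02 0 0 0 0 -1;.0015 .03 0 0 0 0 -1;.002 .04 0 0 0 0 -1;.0025 .05 0 0 0 0 -1' | egrep 'tcp|ft'
```

```text
tcp_pos: [442.5, -227.6, 89.7]
ft_force: [0.5, -3.1, 5.4]
tcp_pos: [443.9, -206.6, 90.1]
ft_force: [-0.2, -0.7, 1.5]
tcp_pos: [444.2, -194.9, 89.7]
ft_force: [0.0, -2.6, 5.5]
tcp_pos: [444.7, -182.0, 89.5]
ft_force: [-0.0, -2.5, 5.3]
```

```bash
python3 -m creep '-.002 .008 -.004 0 0 0 -1;-.003 .016 -.004 0 0 0 -1;-.003 .024 -.004 0 0 0 -1;-.003 .032 -.004 0 0 0 -1;-.003 .04 -.004 0 0 0 -1' | egrep 'tcp|ft'
python3 -m creep '.0005 .008 0 0 0 0 -1;.001 .016 0 0 0 0 -1;.001 .024 0 0 0 0 -1;.0015 .032 0 0 0 0 -1;.002 .04 0 0 0 0 -1' | egrep 'tcp|ft'
python3 -m creep '.0005 .006 0 0 0 0 -1;.001 .012 0 0 0 0 -1;.001 .018 0 0 0 0 -1;.0015 .024 0 0 0 0 -1;.002 .03 0 0 0 0 -1' | egrep 'tcp|ft'
python3 - <<'E'
from h import *
p,d=grab('top'); a=cv2.resize(p[240:310,310:400],(540,420),interpolation=3)
cv2.imwrite('pics/t10.png',a[:,:,::-1])
E
```

```text
tcp_pos: [444.6, -172.8, 89.0]
ft_force: [0.1, -4.0, 9.5]
tcp_pos: [445.1, -162.9, 89.0]
ft_force: [-0.2, -5.5, 10.0]
tcp_pos: [445.6, -155.4, 89.0]
ft_force: [-0.0, -4.3, 10.4]
```

View pics/t10.png

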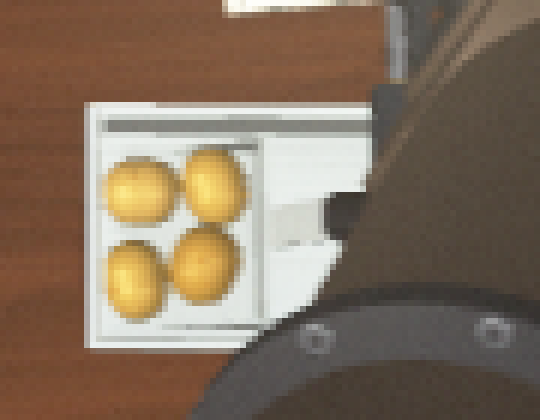

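```bash
python3 -m creep '0 .005 0 0 0 0 -1;.0005 .01 0 0 0 0 -1;.0005 .015 0 0 0 0 -1;.001 .02 0 0 0 0 -1;.001 .024 0 0 0 0 -1' | egrep 'tcp|ft'
python3 -m creep '0 .004 0 0 0 0 -1;0 .007 0 0 0 0 -1;0 .01 0 0 0 0 -1;0 .01 0 0 0 0 -1' | egrep 'tcp|ft'
```

```text
tcp_pos: [445.8, -151.2, 89.2]
ft_force: [-2.4, -13.6, 11.3]
tcp_pos: [445.9, -150.6, 89.6]
ft_force: [-2.3, -17.6, 13.1]
```

```bash
python3 -m creep '0 -.025 .005 .04 0 0 -1;-.001 -.05 .006 .08 0 0 -1;-.002 -.075 .008 .12 0 0 -1;-.003 -.095 .01 .16 0 0 -1;-.004 -.12 .012 .2 0 0 -1' | egrep 'tcp|ft'
python3 -m creep '0 -.015 .01 .03 0 0 -1;-.002 -.03 .03 .06 0 0 -1;-.003 -.035 .05 .09 0 0 -1;-.003 -.035 .09 .09 0 0 -1;-.003 -.035 .13 .09 0 0 -1' | egrep 'tcp|ft'
python3 -m creep '0 0 .04 0 0 0 -1;0 0 .08 0 0 0 -1;0 0 .14 0 0 0 -1;0 0 .2 0 0 0 -1;0 0 .26 0 0 0 -1' | egrep 'tcp|ft|ori'
python3 - <<'E'
from h import *
p,d=grab('top'); a=cv2.resize(p[210:310,310:430],(480,400),interpolation=3)
cv2.imwrite('pics/t11.png',a[:,:,::-1])
E
```

```text
tcp_pos: [443.8, -175.4, 91.2]
ft_force: [0.7, -0.7, -3.4]
tcp_pos: [442.6, -185.0, 123.6]
ft_force: [1.0, 0.0, -2.3]
tcp_pos: [443.5, -183.9, 190.6]
orientation: [[0.051, 0.999, -0.0], [0.897, -0.046, 0.439], [0.439, -0.023, -0.898]]
ft_force: [0.1, -0.4, -3.6]
```

View pics/t11.png

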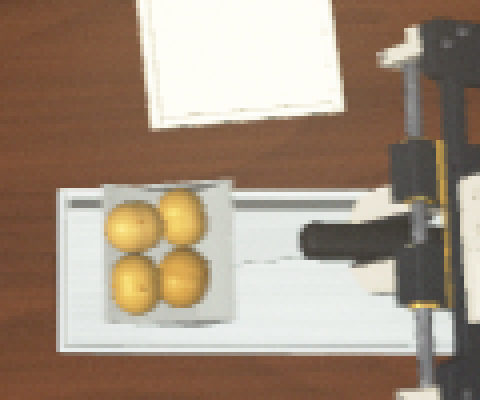

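```bash
cat > pot.py <<'E'
from h import *
def pots(n='top',z=82):
    p,d=grab(n); hsv=cv2.cvtColor(p,cv2.COLOR_RGB2HSV); P=cloud(n,d)
    m=((hsv[...,0]>10)&(hsv[...,0]<30)&(hsv[...,1]>120)&(hsv[...,2]>120)).astype(np.uint8)
    k,l,s,c=cv2.connectedComponentsWithStats(m)
    for i in range(1,k):
        if 30<s[i,4]<400:
            w=onz(n,c[i],z)[0]
            if 380<w[0]<800 and -320<w[1]<420: print(n,s[i,4],c[i].round(),w.round(),np.nanmedian(P[l==i],0).round())
E
python3 -c "
from pot import *
pots()"
python3 -m creep '.01 .013 .02 0 0 0 -1;.03 .04 .04 0 0 0 -1;.06 .08 .06 0 0 0 -1;.1 .135 .08 0 0 0 -1;.15 .2 .08 0 0 0 -1' | egrep 'tcp|ft'
python3 -m creep '.06 .08 0 0 0 0 -1;.12 .16 0 0 0 0 -1;.18 .24 0 0 0 0 -1;.24 .32 0 0 0 0 -1;.3 .4 0 0 0 0 -1' | egrep 'tcp|ft'
python3 -m creep '.06 .08 0 0 0 0 -1;.12 .16 0 0 0 0 -1;.17 .23 0 0 0 0 -1;.22 .29 0 0 0 0 -1;.26 .34 0 0 0 0 -1' | egrep 'tcp|ft'
python3 -m creep '.04 .05 0 0 0 0 -1;.07 .08 0 0 0 0 -1;.09 .1 0 0 0 0 -1;.1 .11 0 0 0 0 -1;.11 .11 0 0 0 0 -1' | egrep 'tcp|ft|ori'
```

```text
top 34 [228. 138.] [797. 197.  82.] [831. 208.   1.]
top 35 [206. 140.] [797. 252.  82.] [831. 270.   1.]
top 117 [175. 191.] [671. 325.  82.] [667. 322.  93.]
top 118 [203. 192.] [665. 258.  82.] [661. 256.  92.]
top 124 [186. 205.] [634. 298.  82.] [631. 296.  92.]
top 116 [210. 210.] [619. 242.  82.] [616. 240.  93.]
top 117 [196. 225.] [585. 276.  82.] [583. 273.  91.]
top 147 [399. 247.] [ 509. -194.   82.] [ 519. -214.    0.]
top 50 [420. 250.] [ 500. -242.   82.] [ 471. -197.  270.]
top 60 [300. 287.] [430.  40.  82.] [437.  41.   1.]
top 38 [316. 285.] [432.   2.  82.] [439.   1.   0.]
top 39 [298. 300.] [401.  44.  82.] [406.  47.   0.]
top 56 [351. 304.] [385. -74.  82.] [387. -79.  -0.]
top 112 [329. 305.] [385. -25.  82.] [388. -30.   0.]
top 34 [193. 314.] [380. 283.  82.] [384. 304.  -0.]
tcp_pos: [481.3, -134.3, 209.5]
ft_force: [1.2, 0.1, -2.8]
tcp_pos: [556.2, -32.5, 208.5]
ft_force: [0.5, -0.6, -4.6]
tcp_pos: [621.1, 53.1, 208.3]
ft_force: [-0.0, 0.2, -2.6]
tcp_pos: [648.4, 77.5, 208.8]
orientation: [[0.053, 0.999, -0.001], [0.897, -0.048, 0.44], [0.439, -0.024, -0.898]]
ft_force: [-0.9, 0.3, -2.9]
```

```bash
python3 -m creep '.02 .006 -.02 -.058 0 0 -1;.05 .012 -.04 -.116 0 0 -1;.09 .018 -.06 -.174 0 0 -1;.12 .024 -.08 -.232 0 0 -1;.14 .03 -.1 -.289 0 0 -1' | egrep 'tcp|ft'
python3 -m creep '0 .045 .035 -.067 0 0 -1;0 .09 .07 -.133 0 0 -1;0 .14 .105 -.2 0 0 -1;0 .19 .14 -.267 0 0 -1;0 .244 .17 -.333 0 0 -1' | egrep 'tcp|ft'
python3 -m creep '0 .06 .02 -.067 0 0 -1;0 .12 .04 -.133 0 0 -1;0 .184 .056 -.222 0 0 -1;0 .184 .056 -.222 0 0 -1;0 .184 .056 -.222 0 0 -1' | egrep 'tcp|ft|ori'
python3 -m creep '0 0 0 0 0 0 -1;0 0 0 0 0 0 -1;0 0 0 0 0 0 -1;0 0 0 0 0 0 -1;0 0 0 0 0 0 -1' | egrep 'tcp|ft|ori'
python3 -m creep '0 -.04 .08 .07 0 0 -1;0 -.1 .1 .14 0 0 -1;-.05 -.2 .1 .21 0 0 -1;-.1 -.32 .1 .28 0 0 -1;-.16 -.45 .1 .35 0 0 -1' | egrep 'tcp|ft'
python3 -m creep '-.02 -.12 0 .07 0 0 -1;-.04 -.24 0 .14 0 0 -1;-.06 -.36 0 .204 0 0 -1;-.06 -.48 0 .204 0 0 -1;-.06 -.6 0 .204 0 0 -1'
python3 -c "
from pot import *
pots()"
```

```text
tcp_pos: [684.6, 82.6, 186.2]
ft_force: [-5.0, -3.4, 10.5]
tcp_pos: [683.6, 146.3, 228.5]
ft_force: [1.3, -1.2, -2.4]
tcp_pos: [682.8, 196.1, 236.8]
orientation: [[0.047, 0.999, 0.001], [0.642, -0.029, -0.766], [-0.765, 0.037, -0.643]]
ft_force: [-0.1, 0.3, -2.2]
tcp_pos: [683.6, 190.9, 241.4]
orientation: [[0.055, 0.999, -0.001], [0.645, -0.036, -0.764], [-0.762, 0.041, -0.646]]
ft_force: [-0.1, -0.1, -2.2]
tcp_pos: [643.5, 79.3, 266.5]
ft_force: [1.5, -2.5, -2.6]
time: 26.83
tcp_pos: [627.0, -75.9, 267.2]
orientation: [[0.059, 0.998, 0.002], [0.998, -0.059, 0.001], [0.001, 0.002, -1.0]]
ft_force: [1.1, 0.5, -2.2]
opening: 17.7
finger_force: 45.0
top 32 [255. 142.] [784. 132.  82.] [818. 138.  -0.]
top 49 [205. 145.] [783. 253.  82.] [817. 274.   1.]
top 118 [199. 167.] [726. 267.  82.] [722. 265.  91.]
top 52 [273. 170.] [711.  90.  82.] [739.  95.   1.]
top 221 [205. 192.] [663. 253.  82.] [657. 250.  94.]
top 112 [223. 187.] [675. 210.  82.] [672. 208.  92.]
top 39 [284. 188.] [665.  66.  82.] [691.  70.   0.]
top 117 [175. 191.] [670. 325.  82.] [666. 322.  93.]
top 119 [187. 192.] [667. 297.  82.] [664. 294.  92.]
top 125 [186. 205.] [634. 298.  82.] [631. 295.  92.]
top 118 [210. 212.] [615. 241.  82.] [612. 239.  94.]
top 136 [419. 212.] [ 590. -248.   82.] [ 610. -268.    0.]
top 120 [196. 225.] [585. 276.  82.] [583. 273.  91.]
top 41 [452. 244.] [ 511. -318.   82.] [ 524. -346.    0.]
top 63 [407. 248.] [ 506. -212.   82.] [ 518. -232.    1.]
top 39 [447. 295.] [ 394. -294.   82.] [ 398. -317.    0.]
top 33 [180. 313.] [385. 311.  82.] [389. 335.   1.]
top 52 [193. 312.] [383. 283.  82.] [387. 302.   0.]
```

```bash
python3 - <<'E'
from h import *
for n in ('top','scene'):
    p,d=grab(n);P=cloud(n,d); s=read_state(); t=np.array(s['tcp_pos']);R=np.array(s['orientation'])
    f=R[:,0]; f=f/np.linalg.norm(f); y=np.array([-f[1],f[0],0]); Q=P-t
    a=Q@f; b=Q@y; z=Q[...,2]
    m=(a>40)&(a<130)&(abs(b)<50)&(z>-110)&(z<-20)
    fl=m&(z<-70)
    print(n,m.sum(),fl.sum())
    if fl.sum()>20:
        A=np.c_[a[fl],b[fl],np.ones(fl.sum())]; c,*_=np.linalg.lstsq(A,z[fl],rcond=None); print('floor plane',c.round(3), 'a',a[fl].min().round(),a[fl].max().round(),'b',b[fl].min().round(),b[fl].max().round(),'z@90',(c[0]*90+c[2]).round(1))
        r=cv2.minAreaRect(np.c_[a[m],b[m]].astype(np.float32)); print(r)
E
```

```text
top 530 443
floor plane [ 6.5000e-02 -1.0000e-03 -7.9874e+01] a 84.0 126.0 b -36.0 39.0 z@90 -74.0
((104.03582763671875, 1.6251411437988281), (74.7882080078125, 42.8428840637207), 88.93132781982422)
scene 549 243
floor plane [ 6.2000e-02 -4.0000e-03 -7.8945e+01] a 72.0 128.0 b -39.0 38.0 z@90 -73.4
((92.0449447631836, 0.13247299194335938), (82.64496612548828, 72.03177642822266), 89.24595642089844)
```

```bash
python3 -m creep '-.02 -.13 0 -.01 0 .02 -1;-.04 -.26 0 -.02 0 .04 -1;-.06 -.39 0 -.041 0 .066 -1;-.076 -.52 0 -.041 0 .066 -1;-.076 -.626 0 -.041 0 .066 -1' | egrep 'tcp|ft'
python3 -m creep '0 0 -.13 0 0 0 -1;0 0 -.26 0 0 0 -1;0 0 -.39 0 0 0 -1;0 0 -.5 0 0 0 -1;0 0 -.56 0 0 0 -1' | egrep 'tcp|ft'
python3 -m creep '0 0 -.03 0 0 0 -1;0 0 -.05 0 0 0 -1;0 0 -.05 0 0 0 -1;0 0 -.05 0 0 0 -1'
python3 - <<'E'
from h import *
for n in ('top','scene'):
    p,d=grab(n);P=cloud(n,d); s=read_state(); t=np.array(s['tcp_pos']);R=np.array(s['orientation'])
    f=R[:,0].copy(); f[2]=0; f=f/np.linalg.norm(f); y=np.array([-f[1],f[0],0]); Q=P-t
    a=Q@f; b=Q@y; z=Q[...,2]
    hsv=cv2.cvtColor(p,cv2.COLOR_RGB2HSV)
    fl=(a>66)&(a<112)&(abs(b)<33)&(P[...,2]>0)&(P[...,2]<45)
    A=np.c_[a[fl],b[fl],np.ones(fl.sum())]; c,*_=np.linalg.lstsq(A,P[...,2][fl],rcond=None); print(n,fl.sum(),c.round(3),'floor z@90',(c[0]*90+c[2]).round(1))
E
```

```text
tcp_pos: [608.6, -227.9, 265.8]
ft_force: [0.7, -0.3, -2.1]
tcp_pos: [608.1, -224.7, 122.0]
ft_force: [-0.2, -0.3, -1.7]
time: 28.15
tcp_pos: [610.1, -227.0, 114.1]
orientation: [[-0.051, 0.999, 0.005], [0.997, 0.051, -0.065], [-0.065, 0.002, -0.998]]
ft_force: [-0.2, -0.4, -2.2]
opening: 17.2
finger_force: 45.0
top 7 [-0.423  0.556 96.695] floor z@90 58.6
scene 234 [0.191 0.461 8.547] floor z@90 25.8
```

```bash
python3 -m creep '-.006 -.016 -.03 0 0 0 -1;-.006 -.016 -.06 0 0 0 -1;-.006 -.016 -.075 0 0 0 -1;-.006 -.016 -.075 0 0 0 -1;-.006 -.016 -.075 0 0 0 -1'| egrep 'tcp|ft'
python3 -m creep '0 0 -.01 0 0 0 -1;0 0 -.016 0 0 0 -1;0 0 -.016 0 0 0 -1;0 0 -.016 0 0 0 -1' | egrep 'tcp|ft'
python3 -m creep '0 0 -.01 0 0 0 -1;0 0 -.016 0 0 0 -1;0 0 -.016 0 0 0 -1;0 0 -.016 0 0 0 -1' | egrep 'tcp|ft'
python3 -c "
from h import *
print(read_state()['moment'],read_state()['ft_force'])"
```

```text
tcp_pos: [607.6, -230.9, 93.7]
ft_force: [-0.2, -0.5, -2.3]
tcp_pos: [607.9, -231.0, 90.2]
ft_force: [0.2, -0.7, -2.2]
tcp_pos: [608.4, -232.0, 87.3]
ft_force: [-1.7, -1.3, 6.3]
[-0.06917957  0.41467185  0.05079749] [-1.73861309 -1.3316391   6.26655824]
```

```bash
python3 -m creep '0 0 .003 0 0 0 1;0 0 .003 0 0 0 1;0 0 .003 0 0 0 1;0 0 .003 0 0 0 1;0 0 .003 0 0 0 1'| egrep 'tcp|ft|open'
python3 -m creep '0 0 .003 0 0 0 1;0 0 .003 0 0 0 1;0 0 .003 0 0 0 1;0 0 .003 0 0 0 1;0 0 .003 0 0 0 1'| egrep 'tcp|ft|open'
python3 -m creep '0 0 .06 0 0 0 1;0 0 .16 0 0 0 1;0 0 .3 0 0 0 1;0 0 .46 0 0 0 1;0 0 .6 0 0 0 1'| egrep 'tcp|ft|open'
python3 -m creep '-.1 .1 .06 0.041 0 0 1;-.2 .25 .1 .041 0 0 1;-.3 .4 .1 .041 0 0 1;-.4 .55 .1 .041 0 0 1;-.45 .65 .1 .041 0 0 1'| egrep 'tcp|ft|open|ori'
cat > sc.py <<'E'
from h import *
p,d=grab('top'); P=cloud('top',d); hsv=cv2.cvtColor(p,cv2.COLOR_RGB2HSV); Z=P[...,2]
near=(abs(P[...,0]-612)<45)&(P[...,1]<-170)&(P[...,1]>-310)
m=(near&(hsv[...,2]<75)&(hsv[...,1]<120)&(Z>55)).astype(np.uint8); H=P[m>0]
print('handle n',len(H)); 
if len(H)>5:
    v,u=np.nonzero(m); w=onz('top',np.c_[u,v],102); r=cv2.minAreaRect(w[:,:2].astype(np.float32)); print('handle rect',r,'ctr',H.mean(0).round(1))
    l=cv2.fitLine(w[:,:2].astype(np.float32),2,0,.01,.01).ravel(); print('yaw',np.degrees(np.arctan2(l[1],l[0])).round(1),'line',l.round(1))
    q=np.linalg.lstsq(np.c_[H[:,1],np.ones(len(H))],H[:,2],rcond=None)[0]; print('pitch deg',np.degrees(np.arctan(q[0])),'z@-232',(q[0]*-232+q[1]).round(1),Z[m>0].min(),Z[m>0].max())
rm=(abs(P[...,0]-604)<75)&(abs(P[...,1]+140)<75)&(Z>30)&(Z<60); B=P[rm]; print('backwall',len(B),B.mean(0).round(1))
g=(abs(P[...,0]-604)<25)&(P[...,1]>-155)&(P[...,1]<-118)&(Z<30); G=P[g]; c,*_=np.linalg.lstsq(np.c_[G[:,:2]-[604,-138],np.ones(len(G))],G[:,2],rcond=None); print('floor',len(G),c.round(3))
E
python3 sc.py
```

```text
tcp_pos: [607.9, -230.8, 86.8]
ft_force: [0.4, -0.1, 1.4]
opening: 46.6
tcp_pos: [607.9, -231.0, 87.7]
ft_force: [-0.9, -0.9, 0.6]
opening: 79.6
tcp_pos: [607.7, -231.2, 239.9]
ft_force: [0.9, -0.4, 0.0]
opening: 91.9
tcp_pos: [493.6, -67.6, 262.8]
orientation: [[-0.05, 0.999, 0.004], [0.999, 0.05, 0.001], [0.0, 0.004, -1.0]]
ft_force: [0.5, -0.2, 0.6]
opening: 91.7
handle n 60
handle rect ((608.05615234375, -267.8114013671875), (16.351919174194336, 19.93861961364746), 84.24134826660156) ctr [ 607.7 -265.7  108.2]
yaw -46.5 line [   0.7   -0.7  609.2 -267.4]
pitch deg -6.720806008286718 z@-232 104.2 93.0630228774155 115.14852600274912
backwall 0 [nan nan nan]
floor 0 [0. 0. 0.]sc.py:10: RuntimeWarning: Mean of empty slice.
  rm=(abs(P[...,0]-604)<75)&(abs(P[...,1]+140)<75)&(Z>30)&(Z<60); B=P[rm]; print('backwall',len(B),B.mean(0).round(1))
  ret = um.true_divide(
```

```bash
python3 - <<'E'
from h import *
p,d=grab('top'); P=cloud('top',d); Z=P[...,2]
print(onz('top',[[202.3,281]],76).round(1))
for lo in (84,90,95):
    m=np.zeros((480,640),np.uint8); m[262:302,180:225]=((Z>lo)&(Z<118))[262:302,180:225]
    Q=P[m>0]; r=cv2.minAreaRect(Q[:,:2].astype(np.float32)); print(lo,len(Q),Q.mean(0).round(1),r)
m=np.zeros((480,640),np.uint8); m[262:302,180:225]=(p.max(2)<110)[262:302,180:225]
k,l,s,c=cv2.connectedComponentsWithStats(m); i=1+s[1:,4].argmax(); print(s[i],c[i],onz('top',c[i],76).round(1))
c=p[262:304,182:224].mean(2).astype(int)
m=np.zeros((480,640),np.uint8); m[80:330,20:135]=((Z>150)&(Z<260))[80:330,20:135]; Q=P[m>0]; Q=Q[(Q[:,0]<560)]; print('oil',Q.min(0).round(),Q.max(0).round(),np.median(Q,0).round())
st()
E
```

```text
[[454.  262.3  76. ]]
84 156 [453.  260.4 103. ] ((453.77728271484375, 262.2389831542969), (14.95163631439209, 42.97110366821289), 30.163402557373047)
90 146 [453.  260.7 104.1] ((453.7839660644531, 262.264892578125), (14.85595417022705, 42.95631408691406), 30.49258041381836)
95 132 [453.4 261.1 105.3] ((453.73529052734375, 262.5671691894531), (14.819024085998535, 42.30644226074219), 29.485902786254883)
[191 272  22  19 265] [202.75471698 281.0490566 ] [[453.9 261.3  76. ]]
oil [359. 474. 150.] [486. 582. 241.] [451. 495. 172.]
{'time': 31.1, 'tcp_pos': [492.849, -62.331, 262.46], 'orientation': [[-0.058, 0.998, 0.001], [0.998, 0.058, 0.004], [0.004, 0.002, -1.0]], 'ft_force': [0.08, 0.291, 0.53], 'opening': 91.995, 'finger_force': 0.0, 'joint_positions': [-27.37, 12.557, 34.935, 108.163, -8.406, 61.695, 14.258]}
```

```bash
python3 -m creep '-.08 .65 0 0 0 .15 1;-.08 .65 0 0 0 .15 1;-.08 .65 0 0 0 .15 1;-.08 .65 0 0 0 .15 1;-.08 .65 0 0 0 .15 1'| egrep 'tcp|ft|ori'
python3 -m creep '-.08 .65 -.2 0 0 .147 1;-.08 .65 -.2 0 0 .147 1;-.08 .65 -.2 0 0 .147 1;-.08 .65 -.2 0 0 .147 1;-.08 .65 -.2 0 0 .147 1'| egrep 'tcp|ft|ori'
python3 -m creep '0 0 -.1 0 0 0 1;0 0 -.18 0 0 0 1;0 0 -.18 0 0 0 1;0 0 -.18 0 0 0 1'| egrep 'tcp|ft|ori'
python3 -c "
from h import *
st()"; python3 sc.py
```

```text
tcp_pos: [474.3, 102.2, 262.6]
orientation: [[-0.292, 0.956, 0.003], [0.956, 0.292, 0.004], [0.003, 0.004, -1.0]]
ft_force: [-0.6, 0.4, 0.5]
tcp_pos: [452.8, 263.7, 210.6]
orientation: [[-0.502, 0.865, 0.0], [0.865, 0.502, 0.003], [0.003, 0.002, -1.0]]
ft_force: [-0.6, 0.1, -0.5]
tcp_pos: [455.3, 255.6, 167.4]
orientation: [[-0.494, 0.87, 0.001], [0.87, 0.494, -0.0], [-0.001, 0.001, -1.0]]
ft_force: [-0.2, 0.4, -0.4]
{'time': 32.267, 'tcp_pos': [455.262, 255.576, 167.359], 'orientation': [[-0.494, 0.87, 0.001], [0.87, 0.494, -0.0], [-0.001, 0.001, -1.0]], 'ft_force': [-0.169, 0.393, -0.397], 'opening': 92.09, 'finger_force': 0.0, 'joint_positions': [-49.958, 20.391, 19.224, 111.155, -8.587, 49.756, 3.29]}
handle n 272
handle rect ((605.2906494140625, -227.9396209716797), (18.482467651367188, 98.94076538085938), 5.483206272125244) ctr [ 605.5 -233.1  102.7]
yaw -83.3 line [ 1.000e-01 -1.000e+00  6.057e+02 -2.333e+02]
pitch deg -10.368194406582676 z@-232 102.5 85.75522268074064 113.45286654844108
backwall 119 [ 602.9 -161.1   43.8]
floor 290 [ 2.000e-03 -1.100e-02  8.025e+00]
```

```bash
python3 -m creep '-.006 .025 -.08 0 0 0 1;-.006 .025 -.16 0 0 0 1;-.006 .025 -.24 0 0 0 1;-.006 .025 -.28 0 0 0 1;-.006 .025 -.28 0 0 0 1'| egrep 'tcp|ft'
python3 -m creep '0 0 0 0 0 0 -1;0 0 0 0 0 0 -1;0 0 0 0 0 0 -1;0 0 0 0 0 0 -1;0 0 0 0 0 0 -1' 25 | egrep 'tcp|ft|open'
python3 -m creep '0 0 0 0 0 0 -1;0 0 0 0 0 0 -1;0 0 0 0 0 0 -1;0 0 0 0 0 0 -1;0 0 0 0 0 0 -1' 25 | egrep 'tcp|ft|open'
python3 -m creep '0 0 0 0 0 0 -1;0 0 0 0 0 0 -1;0 0 0 0 0 0 -1;0 0 0 0 0 0 -1;0 0 0 0 0 0 -1' 25
```

```text
tcp_pos: [453.6, 262.2, 97.1]
ft_force: [0.3, -0.3, 0.9]
tcp_pos: [454.3, 263.0, 98.5]
ft_force: [-0.8, 0.2, -0.1]
opening: 63.3
tcp_pos: [453.9, 262.7, 97.7]
ft_force: [-0.6, 0.1, 0.9]
opening: 29.7
time: 33.98
tcp_pos: [453.9, 262.8, 97.7]
orientation: [[-0.494, 0.869, 0.003], [0.869, 0.494, 0.002], [-0.0, 0.003, -1.0]]
ft_force: [-0.2, 0.6, 0.3]
opening: 14.0
finger_force: 24.9
```

Gripped on the 14 mm bar. Turning it clockwise.

```bash
python3 -m creep '0 0 0 0 0 -.07 -1;0 0 0 0 0 -.14 -1;0 0 0 0 0 -.21 -1;0 0 0 0 0 -.28 -1;0 0 0 0 0 -.35 -1'| egrep 'tcp|ft|open'
python3 -m creep '0 0 0 0 0 -.07 -1;0 0 0 0 0 -.14 -1;0 0 0 0 0 -.21 -1;0 0 0 0 0 -.28 -1;0 0 0 0 0 -.35 -1'| egrep 'tcp|ft|open'
python3 -m creep '0 0 0 0 0 -.07 -1;0 0 0 0 0 -.14 -1;0 0 0 0 0 -.21 -1;0 0 0 0 0 -.28 -1;0 0 0 0 0 -.35 -1'| egrep 'tcp|ft|open'
python3 -m creep '0 0 0 0 0 -.07 -1;0 0 0 0 0 -.14 -1;0 0 0 0 0 -.21 -1;0 0 0 0 0 -.28 -1;0 0 0 0 0 -.35 -1'
python3 -c "
from h import *
st();print(read_state()['moment'])"
```

```text
tcp_pos: [455.1, 263.0, 97.8]
ft_force: [6.1, 0.9, -8.9]
opening: 14.1
tcp_pos: [456.3, 262.7, 97.8]
ft_force: [10.0, -0.6, -12.9]
opening: 13.7
tcp_pos: [457.1, 261.7, 97.9]
ft_force: [13.8, -4.5, -15.4]
opening: 13.6
time: 35.65
tcp_pos: [457.3, 260.5, 97.9]
orientation: [[0.993, -0.119, 0.006], [-0.119, -0.993, -0.007], [0.007, 0.006, -1.0]]
ft_force: [13.6, -7.8, -15.4]
opening: 14.0
finger_force: 24.9
{'time': 35.65, 'tcp_pos': [457.317, 260.469, 97.859], 'orientation': [[0.993, -0.119, 0.006], [-0.119, -0.993, -0.007], [0.007, 0.006, -1.0]], 'ft_force': [13.616, -7.843, -15.404], 'opening': 13.976, 'finger_force': 24.941, 'joint_positions': [-72.313, 34.837, 53.16, 116.13, -37.474, 47.634, -94.277]}
[-1.67875048 -2.78878005  0.03022471]
```

```bash
python3 -m creep '.008 -.004 -.004 0 0 -.07 -1;.008 -.004 -.004 0 0 -.14 -1;.008 -.004 -.004 0 0 -.21 -1;.008 -.004 -.004 0 0 -.28 -1;.008 -.004 -.004 0 0 -.35 -1'| egrep 'tcp|ft|ori'
python3 -c "
from h import *
print(read_state()['joint_positions'],read_state()['moment'])"
```

```text
tcp_pos: [457.1, 259.2, 97.6]
orientation: [[0.785, -0.62, -0.0], [-0.62, -0.785, -0.005], [0.003, 0.004, -1.0]]
ft_force: [0.2, -10.2, 10.3]
[ -76.15231415   39.21257596   61.52174026  116.2846667   -44.36310507
   52.11914263 -118.39332998] [-2.33072185  0.29561868  0.06301919]
```

```bash
python3 -m creep '0 -.004 .005 0 0 -.05 -1;0 -.004 .005 0 0 -.1 -1;0 -.004 .005 0 0 -.15 -1;0 -.004 .005 0 0 -.19 -1;0 -.004 .005 0 0 -.22 -1'| egrep 'tcp|ft|ori'
python3 -c "
from h import *
print(read_state()['joint_positions'],read_state()['moment'])"
python3 -m creep '0 0 0 0 0 -.03 -1;0 0 0 0 0 -.06 -1;0 0 0 0 0 -.08 -1;0 0 0 0 0 -.08 -1'| egrep 'tcp|ft|ori'
python3 -c "
from h import *
print(read_state()['joint_positions'],read_state()['moment'])"
```

```text
tcp_pos: [456.5, 258.6, 97.7]
orientation: [[0.531, -0.848, -0.002], [-0.848, -0.531, -0.005], [0.003, 0.004, -1.0]]
ft_force: [3.8, -6.7, -4.1]
[ -78.20065059   42.2866579    66.48538037  116.44857865  -48.28718204
   55.28114375 -133.88927374] [-1.44852715 -0.51058282  0.41893233]
tcp_pos: [456.1, 259.2, 97.8]
orientation: [[0.423, -0.906, -0.003], [-0.906, -0.423, -0.004], [0.003, 0.004, -1.0]]
ft_force: [1.3, -5.8, -1.1]
[ -78.82927767   43.43207838   68.13245472  116.4595139   -49.63341994
   56.5277276  -139.56562278] [-1.18135331 -0.14315293  0.74453225]
```

```bash
python3 -m creep '0 0 0 0 0 0 1;0 0 0 0 0 0 1;0 0 0 0 0 0 1;0 0 0 0 0 0 1;0 0 0 0 0 0 1'| egrep 'tcp|ft|open'
python3 -m creep '0 0 0 0 0 0 1;0 0 0 0 0 0 1;0 0 0 0 0 0 1;0 0 0 0 0 0 1;0 0 0 0 0 0 1'| egrep 'tcp|ft|open'
python3 -m creep '0 0 .1 0 0 0 1;0 0 .25 0 0 0 1;0 0 .4 0 0 0 1;0 0 .55 0 0 0 1;0 0 .7 0 0 0 1'| egrep 'tcp|ft|open'
python3 -m creep '-.1 -.3 .05 0 0 .07 1;-.1 -.4 .1 0 0 .14 1;-.1 -.55 .1 0 0 .21 1;-.1 -.7 .1 0 0 .28 1;-.1 -.8 .1 0 0 .35 1'| egrep 'tcp|ft|open'
python3 -m creep '0 -.1 0 0 0 .07 1;0 -.2 0 0 0 .14 1;0 -.3 0 0 0 .21 1;0 -.4 0 0 0 .28 1;0 -.5 0 0 0 .35 1'| egrep 'tcp|ft|open'
cat > fin.py <<'E'
from pot import *
p,d=grab('top'); P=cloud('top',d); Z=P[...,2]
m=np.zeros((480,640),np.uint8); m[262:302,180:225]=((Z>92)&(Z<118))[262:302,180:225]
Q=P[m>0]; r=cv2.minAreaRect(Q[:,:2].astype(np.float32)); print('knob',len(Q),r)
W=(p.min(2)>140)&(Z>85); 
v,u=np.nonzero(W[262:302,180:225]); print('mark',P[262:302,180:225][W[262:302,180:225]].round(0)[:8])
pots()
E
python3 fin.py; python3 sc.py
```

```text
tcp_pos: [455.9, 261.0, 98.0]
ft_force: [-0.3, 0.3, -0.2]
opening: 44.3
tcp_pos: [455.9, 260.8, 98.0]
ft_force: [-0.3, 0.4, -0.2]
opening: 77.4
tcp_pos: [456.4, 259.8, 274.6]
ft_force: [0.1, 0.5, 0.5]
opening: 91.5
tcp_pos: [431.0, 58.4, 297.9]
ft_force: [0.2, 0.0, 0.3]
opening: 92.0
tcp_pos: [431.0, -65.2, 297.7]
ft_force: [0.3, -0.4, -0.4]
opening: 91.6
knob 138 ((453.7867126464844, 261.4913635253906), (14.93527889251709, 42.06770324707031), 32.48499298095703)
mark [[464. 250. 105.]
 [464. 247. 108.]
 [461. 251. 109.]
 [462. 249. 107.]
 [460. 256. 106.]
 [460. 254. 107.]
 [459. 252. 107.]
 [457. 258. 109.]]
top 41 [167. 148.] [781. 348.  82.] [815. 374.   1.]
top 118 [199. 167.] [726. 267.  82.] [722. 265.  92.]
top 57 [276. 170.] [711.  83.  82.] [738.  86.   1.]
top 220 [205. 192.] [663. 253.  82.] [657. 250.  94.]
top 111 [223. 187.] [675. 210.  82.] [672. 209.  91.]
top 237 [181. 191.] [669. 311.  82.] [665. 308.  93.]
top 125 [186. 205.] [634. 298.  82.] [631. 296.  92.]
top 118 [211. 212.] [616. 241.  82.] [612. 239.  93.]
top 119 [196. 225.] [585. 276.  82.] [582. 273.  92.]
top 87 [285. 223.] [580.  68.  82.] [598.  73.   1.]
top 73 [289. 251.] [512.  61.  82.] [526.  64.   1.]
top 53 [294. 286.] [431.  52.  82.] [438.  53.   1.]
top 35 [300. 299.] [401.  40.  82.] [406.  42.   0.]
handle n 5
backwall 0 [nan nan nan]
floor 0 [0. 0. 0.]sc.py:10: RuntimeWarning: Mean of empty slice.
  rm=(abs(P[...,0]-604)<75)&(abs(P[...,1]+140)<75)&(Z>30)&(Z<60); B=P[rm]; print('backwall',len(B),B.mean(0).round(1))
  ret = um.true_divide(
```

```bash
python3 -m creep '0 .15 .05 0 0 .06 1;0 .3 .1 0 0 .12 1;0 .45 .1 0 0 .12 1;0 .6 .1 0 0 .12 1;0 .7 .1 0 0 .12 1'| egrep 'tcp|ft|open'
python3 sc.py
python3 - <<'E'
from h import *
# handle in both cameras; tin emptiness, bystander check vs initial image
p,d=grab('top'); p0=np.load('top0p.npy'); df=np.abs(p.astype(int)-p0).max(2)>45
P0=cloud('top',np.load('top0.npy'))
for nm,b in dict(jar=(115,170,305,350),mug=(180,228,480,540),mill=(228,262,495,545),oil=(262,308,55,128),whisk=(325,362,180,306),tin=(255,300,322,436),rest=(186,244,340,436)).items():
    y0,y1,x0,x1=b; print(nm,int(df[y0:y1,x0:x1].sum()),(y1-y0)*(x1-x0))
hsv=cv2.cvtColor(p,cv2.COLOR_RGB2HSV); ls=((hsv[...,1]<35)&(hsv[...,2]>232)).astype(np.uint8)
E
```

```text
tcp_pos: [430.4, 116.3, 322.8]
ft_force: [-0.3, 0.7, -0.5]
opening: 92.1
handle n 266
handle rect ((605.2114868164062, -227.9464874267578), (18.38150405883789, 98.84378814697266), 4.940942287445068) ctr [ 605.4 -233.4  102.5]
yaw -83.6 line [ 1.000e-01 -1.000e+00  6.056e+02 -2.336e+02]
pitch deg -10.136894950111927 z@-232 102.3 85.69295479524862 113.92105711812792
backwall 117 [ 602.3 -160.9   43.8]
floor 287 [ 5.000e-03 -1.800e-02  8.152e+00]
jar 0 2475
mug 0 2880
mill 0 1700
oil 0 3358
whisk 1515 4662
tin 1155 5130
rest 402 5568
```

```bash
python3 - <<'E'
from h import *
p,d=grab('top'); p0=np.load('top0p.npy'); df=np.abs(p.astype(int)-p0).max(2)>45; P=cloud('top',d)
b=np.zeros_like(df); b[325:362,180:306]=1; print((df&b).sum(),(df&b&(P[...,2]<70)).sum(),(b&(P[...,2]<70)).sum(), np.median(P[df&b],0))
p,d=grab('scene'); p0=np.load('scene0p.npy'); df=np.abs(p.astype(int)-p0).max(2)>45; P=cloud('scene',d); b=np.zeros_like(df); b[205:238,340:425]=1
print((df&b).sum(),(df&b&(P[...,2]<70)).sum(),(b&(P[...,2]<70)).sum())
E
```

```text
1488 2 763 [nan nan nan]
8 0 2674
```

The whisk hasn't moved; the change in its region was only the arm blocking the view. Everything is in place, so I'm handing in.

```bash
python3 -c "
from h import *
print(ctrl.job_done())"
```

```text
the job is handed in; nothing more can be done
None
```

Job handed in: all 9 potatoes are in the griddle pan, the knob is turned clockwise to its stop (measured within about 1° of it), the scoop lies flat in the spoon rest, and no bystander moved.

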